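Set the turntable's rim shoe with a gauge blade

TASK

Turn the brass thumbscrew above the turntable's rim clockwise until the shoe below it just drags on the steel gauge blade lying in the gap: the blade must still slide by its wooden handle, with a light pull of about 5 N, and must never be crushed. Prove the final setting by drawing the blade a few millimetres against the drag, then leave it lying snug in the gap, let go of everything, and do not disturb the lamp parts standing about.

Things in the scene. Friction and masses are not known exactly. Their poses are not given: they have to be found in the camera images.
- stand: Fixed dark wooden foot of a turntable (260 mm disc, brass rim, spins freely, top 42 mm above the marble). Origin on the marble on the turntable's axis. +y points to the screw (115 mm out) and on along the gauge blade to its handle (about 222 mm out).
- block_mid (a point): Middle of the top (42 mm high) of the fixed block outside the rim, 160 mm out from the turntable's axis; block 92 mm wide (x), 135 to 184 mm out. On it stand two brass posts at x = -36 and +36 mm (14 x 20 mm, up to 77 mm high); the blade lies on the block and passes between them.
- clamp_arm: Fixed brass arm on the posts, reaching in over the rim; underside 77, top 90 mm above the marble; 30 mm wide (x) at the screw, 86 mm at the posts. Origin on the marble below the screw's axis, axes as the stand's. Carries the steel shoe, 26 (x) by 22 mm (y) on the screw's axis, which only rises and sinks; it starts 0.7 to 5.5 mm clear above the blade: unmeasured, to be felt.
- screw_grip (a point): Middle of the thumbscrew's round knurled head, on its vertical axis, 127 mm above the marble; head 34 mm across, from 112 to 140 mm high. Clockwise from above lowers the shoe 4 mm per radian; the head neither rises nor sinks. Friction about 0.06 N m; it stays where left. From the start it turns at least 1.5 rad either way.
- screw_top (a point): Top centre of the screw head, 140 mm high. The shoe below is sprung: once on the blade, each further radian adds about 12 N of squeeze (3 N per mm); 2 to 7 N is right, over 15 N crushes. The pull that slides the blade is 1.2 times the squeeze, give or take 15 percent (friction about 0.6 on each face), plus up to 0.5 N for the blade's weight.
- blade: Loose steel gauge blade, about 65 g, with wooden handle. Origin on its underside below the handle's middle; +y points outward. Strip 14 mm wide (x), 3 mm thick, from y = 0 to -135 mm; handle 16 mm wide (x), 40 mm long (y), 30 mm high from the underside. Lies flat on rim and block, underside 42 mm above the marble; the handle overhangs free, so fingers can reach below it.
- blade_grip (a point): Middle of the blade's handle, 16 mm above the blade's underside: pinch across x (16 mm), draw along +y or push back along -y. Fingers that press the handle down or lift it (closing fingers often do) add a false drag of about 0.6 times that vertical force even with the shoe clear: ease the vertical force off before drawing, or allow for it.
- blade_tip (a point): Inner end of the strip, at mid thickness. At the start it lies about 23 to 33 mm inward (-y) of the screw's axis, so the blade may be drawn out by up to about 10 mm and still fill the gap.
- lantern: Small fretwork brass lantern, 92 mm wide, 110 mm high, standing about the middle of the turntable; bystander. Origin under its middle.
- chimney: Violet glass lamp chimney, 80 mm across, 175 mm high, standing on the marble; bystander. Origin under its middle.
- finial: Brass ball finial, 44 mm across, 60 mm high, standing on the marble; bystander. Origin under its middle.
- switch: Black bakelite switch housing, 60 x 45 x 39 mm, on the marble; bystander. Origin under its middle.
Things that resemble listed ones, but are neither listed nor needed, are in the scene too. Of the things that look like the blade, the largest one is meant.

How it is judged:
By the outcome, as a careful person would: the job done as asked, in the order asked, and still so for the second after the job is handed in, with the robot touching nothing.
It also fails if it takes over 72 s, if anything falls off the work surface, if the arm or the gripper's body presses on something with over 40 N, if the wrist force passes 120 N, or if a joint passes its speed limit or range.

ROBOT

A 7-joint arm with a two-finger parallel gripper is mounted at the origin on the work surface. World frame = base frame: x ahead of the robot, y to its left, z up, the work surface at z = 0. Lengths are in m, angles in rad, forces in N, time in s.
With the tool pointing down it reaches from about 0.425 to 1.025 m from the base axis. Payload 3.6 kg.
Tool frame: the origin (TCP) lies at the very end of the fingers, on their centre line; the grasp point (between the pads) lies grip_point_offset behind it (grip_point_offset is the distance from the TCP to the grasp point, in m); z points along the fingers, y is the direction in which the jaws open and shut (so a half turn about z gives the same grasp; the last joint's range is limited). The gripper opens to 85 mm and grips with 20 to 120 N. Pads are 22 mm wide; open, the fingers measure 114 mm over their backs; the gripper's body (76 mm by 85 mm) begins 54 mm behind the grasp point. The pads swing forward as they close: fully open they stand 13 mm farther back than shut.
Start: joints at [1.077, 0.591, 0.048, 1.609, -0.033, 0.943, -0.034], TCP at [0.283, -0.668, 0.231] pointing down, gripper open.
Joint ranges: [-2.69, 2.69], [-0.47, 2.24], [-1.27, 1.36], [0.19, 2.51], [-1.53, 4.68], [0.08, 2.07], [-3.09, 3.09]. Speed limits (rad/s): [2.57, 2.57, 3.14, 3.14, 3.14, 3.14, 3.14].

INTERFACE

Orientations are given as a unit quaternion [w, x, y, z].
In Python, from workcell import * gives the robot as it stands.
- The arm moves only by the shell command python3 -m creep 'ROWS' [FORCE]. ROWS is JSON, a list of rows, each a list of 7 numbers: the opening in per cent of the stroke, from 0 (shut) to 100 (fully open), then the shift along the tool's x, y, z in m, then the turn, a rotation vector about the tool's x, y, z in degrees. In form: [[claw, dx, dy, dz, ax, ay, az], ...]. A call has 1 to 12 rows; each row is the pose to reach, as a shift and turn from the pose commanded when the call began, along the tool's axes at that moment; what a row does not reach only later rows make up. A row lasts 1/10 s, in which the tool goes at most 50 mm and 8.59 degrees, less where a joint would pass 70% of its speed; a pose out of reach is approached as far as the arm can. A call with a gripper value outside its range is refused whole. The fingers move at their own pace and stop on an object; FORCE is the grip in N (left out, the last holds). Time passes only in rows, so rows that repeat a pose let the fingers close. It gives the time, the measured TCP pose, the force and the opening at its end, in the units of the state.
- state(): the state, without advancing time (a new reading comes with each control period).
- capture(name): name is "side" or "top" or "wrist"; returns (picture, depth): 420x560x3 uint8, red, green, blue; 420x560 float32, m along the optical axis (not along the pixel's ray), 0 where there is no reading.
- camera_model(name): a dict with "K" (3x3 intrinsics, pixels), "dist" ([k1, k2, p1, p2, k3] as OpenCV has them; the pictures are not rectified), "extrinsics" (4x4, takes a point from world to camera coordinates). Camera axes: x right, y up, looking along -z (the intrinsics and any distortion apply to the point x, -y, -z); pixel columns grow to the right and rows downward; lengths in m; the calibration is good to about 2 mm. A picture is of the moment at which its call begins: read the wrist's pose just before it. camera_model takes no time and is no camera call; for the wrist camera it gives the pose at the moment of the call.
- finish_job(): hands the job in, once; it reports no verdict.
The state is a dict: "clock": time; "q": joint angles; "joint_velocities": joint speeds; "effort": joint torques, N m; "ee_pos": TCP position; "eef_rot": TCP orientation; "contact_force": force on the tool from outside, world axes, zero at the start; "moment": the same for the moment, N m; "opening": finger opening in m.
Only numpy, scipy, OpenCV 4.12 (cv2) and the standard library are available. Lean on these libraries where they do the work, as an engineer would, in place of code of your own. Each camera call takes 0.05 s, during which the arm holds its last target.

## Working session

There is one attempt and no reset: what is moved stays moved. The work goes in short steps, Python scripts to look and compute and a shell command to move; the robot and the scene stay as the last step left them, time stands still between calls to the robot, and variables do not carry over. Pictures are saved under pics/ and viewed, and the job is handed in when it is done.

```bash
ls; mkdir -p pics; python3 - <<'E'
from workcell import *
import cv2,json
print(state())
for n in ["side","top","wrist"]:
    m=camera_model(n); print(n,m)
    p,d=capture(n); cv2.imwrite(f"pics/{n}0.png",p[:,:,::-1]); import numpy as np; np.save(f"pics/{n}0d.npy",d)
E
```

```text
pics
{'clock': 0.0, 'q': array([ 1.07648886,  0.5921226 ,  0.0482979 ,  1.60983402, -0.03327638,
        0.94273357, -0.03370788]), 'joint_velocities': array([ 1.69894962e-03,  5.53001843e-04,  7.28802295e-05,  1.51783833e-03,
        1.36313025e-03, -4.04570415e-04,  5.81183797e-04]), 'effort': array([-2.62502053e-04, -5.48700857e+01,  1.54623829e+00, -1.98128557e+01,
        9.32833354e-03,  8.76154751e-03,  8.05134786e-07]), 'ee_pos': array([ 0.28253996, -0.6667646 ,  0.23013404]), 'eef_rot': array([-1.10678698e-03,  9.79976899e-01,  1.99107918e-01, -2.99699960e-04]), 'contact_force': array([-0.81335169,  0.00209719,  0.06225967]), 'moment': array([-0.01800682,  0.01870684,  0.02740367]), 'opening': 0.08507601500720374}
side {'K': array([[404.63859713,   0.        , 286.40374936],
       [  0.        , 404.63859713, 208.79394501],
       [  0.        ,   0.        ,   1.        ]]), 'dist': array([0.00362363, 0.        , 0.        , 0.        , 0.        ]), 'extrinsics': array([[ 0.87390709, -0.48561135, -0.02163374, -0.5153183 ],
       [ 0.29363094,  0.4919042 ,  0.81964085, -0
[... 451 characters left out ...]
4469],
       [ 0.9903531 , -0.01637126,  0.13759624, -0.5679507 ],
       [-0.13801113, -0.02770248,  0.99004318, -0.80142235],
       [ 0.        ,  0.        ,  0.        ,  1.        ]])}
wrist {'K': array([[336.09008124,   0.        , 273.28501215],
       [  0.        , 336.09008124, 216.15641127],
       [  0.        ,   0.        ,   1.        ]]), 'dist': array([-0.07876877,  0.        ,  0.        ,  0.        ,  0.        ]), 'extrinsics': array([[ 0.39088672, -0.92043531, -0.00253094, -0.72403901],
       [ 0.87448816,  0.37222921, -0.31099176,  0.04038411],
       [ 0.28718989,  0.11934927,  0.95040924, -0.37982215],
       [ 0.        ,  0.        ,  0.        ,  1.        ]])}
```

View pics/side0.png

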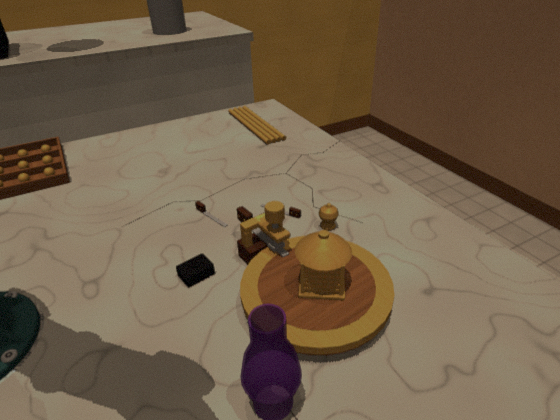

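View pics/top0.png

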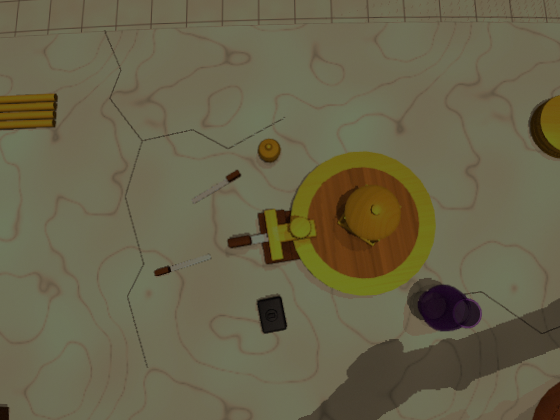

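View pics/wrist0.png

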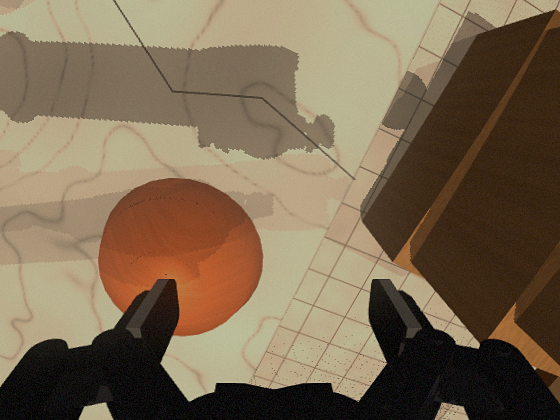

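Top view: the screw head is at about (301,228), the blade handle (239,241), the turntable centre (363,223), lantern (372,213), finial (269,150), switch (272,314) and chimney (445,305). The two other small blades are decoys. Next I cast rays onto planes at the known heights.

```bash
cat > h.py <<'E'
import numpy as np,cv2
from workcell import *
def ray(m,uv):
    p=cv2.undistortPoints(np.array([[uv]],float),m['K'],m['dist'])[0,0]
    E=m['extrinsics'];R=E[:3,:3];t=E[:3,3]
    d=R.T@np.array([p[0],-p[1],-1.]);return -R.T@t,d
def onz(m,uv,z):
    o,d=ray(m,uv);return o+d*(z-o[2])/d[2]
def proj(m,P):
    E=m['extrinsics'];c=E[:3,:3]@np.array(P)+E[:3,3]
    q=np.array([[c[0],-c[1],-c[2]]]);return cv2.projectPoints(q,np.zeros(3),np.zeros(3),m['K'],m['dist'])[0][0,0]
def dp(m,uv,d):
    o,r=ray(m,uv);return o+r*d[int(uv[1]),int(uv[0])]
E
python3 - <<'E'
from h import *
im=cv2.imread('pics/top0.png');d=np.load('pics/top0d.npy');m=camera_model('top')
c=im[180:300,210:340];cv2.imwrite('pics/topc.png',cv2.resize(c,None,fx=6,fy=6,interpolation=cv2.INTER_CUBIC)[:600,:780])
im2=cv2.imread('pics/side0.png');c=im2[190:290,220:350];cv2.imwrite('pics/sidec.png',cv2.resize(c,None,fx=6,fy=6,interpolation=cv2.INTER_CUBIC))
# brass rim
hsv=cv2.cvtColor(im,cv2.COLOR_BGR2HSV)
print(hsv[223,297],hsv[160,363],hsv[241,239],hsv[223,400])
for uv in [(301,228),(239,241),(302,160),(363,290),(269,150)]: print(uv,dp(m,uv,d))
E
```

```text
[ 29 197 110] [ 26 200 112] [ 12 218  55] [ 14 207 100]
(301, 228) [ 0.51937317 -0.08697073  0.13984453]
(239, 241) [0.50480392 0.01850963 0.07252949]
(302, 160) [ 6.62881745e-01 -9.43959820e-02  2.08845874e-04]
(363, 290) [ 0.41762555 -0.19554781  0.04343177]
(269, 150) [ 0.66931358 -0.03387137  0.05461447]
```

View pics/topc.png

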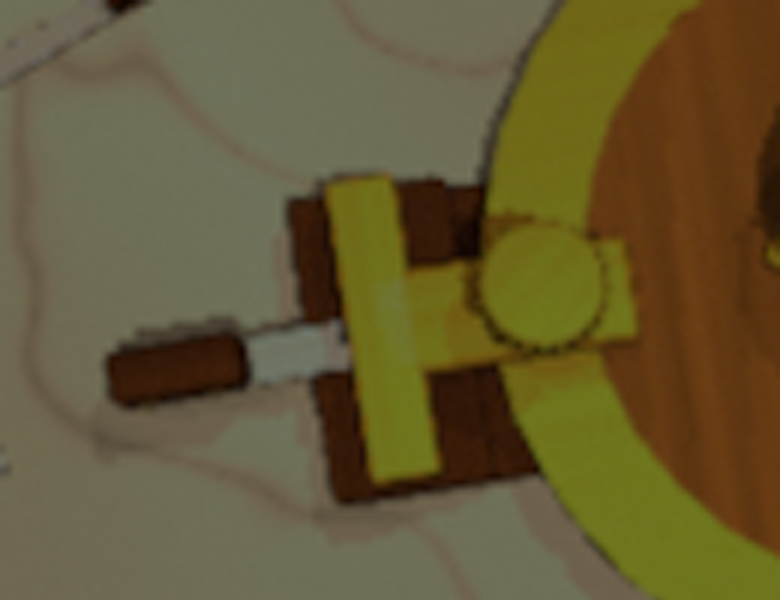

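View pics/sidec.png

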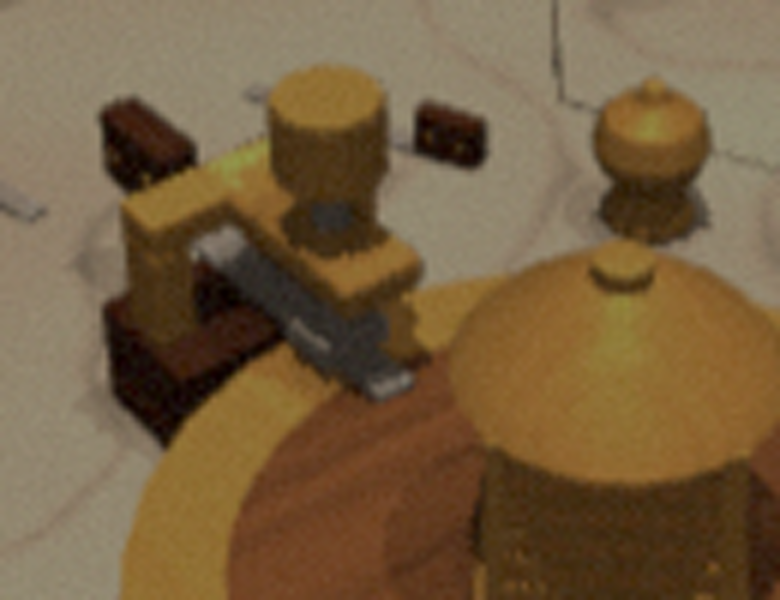

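```bash
python3 - <<'E'
from h import *
m=camera_model('top');d=np.load('pics/top0d.npy');im=cv2.imread('pics/top0.png')
H,W=d.shape
uv=np.stack(np.meshgrid(np.arange(W),np.arange(H)),-1).reshape(-1,1,2).astype(float)
p=cv2.undistortPoints(uv,m['K'],m['dist'])[:,0]
E=m['extrinsics'];P=(np.c_[p[:,0],-p[:,1],-np.ones(len(p))]*d.reshape(-1,1)-E[:3,3])@E[:3,:3]
P=P.reshape(H,W,3);np.save('pics/P.npy',P)
Z=P[...,2]
def blob(zlo,zhi,seed):
    k=((Z>zlo)&(Z<zhi)).astype(np.uint8);n,l=cv2.connectedComponents(k,connectivity=4)
    return l==l[seed[1],seed[0]]
k=blob(.13,.15,(301,228));c,r=cv2.minEnclosingCircle(P[k][:,:2].astype(np.float32));print('screw',c,r,np.median(Z[k]),P[k].mean(0))
q=np.argwhere(k)[:,::-1].astype(np.float32);ce=cv2.fitEllipse(cv2.findContours(k.astype(np.uint8),0,1)[0][0]);print(ce,onz(m,ce[0],.14))
k=blob(.06,.085,(239,241));print('handle',cv2.minAreaRect(P[k][:,:2].astype(np.float32)),np.median(Z[k]))
r=cv2.minAreaRect(np.argwhere(k)[:,::-1].astype(np.float32));print(r,onz(m,r[0],.072))
# rim: yellow at z .042
hsv=cv2.cvtColor(im,cv2.COLOR_BGR2HSV)
k=(abs(Z-.042)<.008);n,l=cv2.connectedComponents(k.astype(np.uint8));kk=l==l[280,363]
X=P[kk][:,:2];
# outer boundary: hull
h=cv2.convexHull(X.astype(np.float32))[:,0]
g=h[h[:,1]<-.13]  # away from block
A=np.c_[2*g,np.ones(len(g))];s=np.linalg.lstsq(A,(g**2).sum(1),rcond=None)[0];print('table',s[:2],np.sqrt(s[2]+s[0]**2+s[1]**2))
# arm crossbar z .09
k=blob(.08,.1,(275,235));print('arm',cv2.minAreaRect(P[k][:,:2].astype(np.float32)),np.median(Z[k]))
for n,s in [('finial',(269,150)),('switch',(272,314)),('lantern',(375,210)),('chim',(440,305))]:
    k=blob(.012,.3,s);X=P[k];print(n,X.min(0),X.max(0),k.sum())
E
```

```text
screw (0.5206121206283569, -0.08496832847595215) 0.017789246514439583 0.14048718997532794 [ 0.52021741 -0.08489503  0.14022125]
((299.6780090332031, 227.4712677001953), (21.137277603149414, 21.249855041503906), 13.72458267211914) [ 0.52022588 -0.08490457  0.14      ]
handle ((0.5043084621429443, 0.020221581682562828), (0.016243096441030502, 0.0400531031191349), 8.812003135681152) 0.07145258684334194
((238.32432556152344, 241.44595336914062), (9.535140991210938, 23.509056091308594), 80.53767395019531) [0.50408721 0.01973812 0.072     ]
table [ 0.53807606 -0.19948346] 0.1292037743040927
arm ((0.5159863233566284, -0.05387379974126816), (0.08587063103914261, 0.04716969653964043), 8.758172988891602) 0.09038860234346889
finial [ 0.65323006 -0.05330124  0.0321165 ] [ 0.69504928 -0.01080821  0.06290885] 415
switch [ 0.34334045 -0.05958393  0.01228544] [ 0.40830739 -0.00786372  0.04214412] 869
lantern [ 0.40896564 -0.32909731  0.01227976] [0.66659548 0.03977739 0.15460919] 18322
chim [ 0.3477185  -0.36540346  0.01261311] [ 0.42467744 -0.28862818  0.17849963] 2164
```

```bash
cat >> h.py <<'E'
from scipy.spatial.transform import Rotation as Ro
UY=np.array([-.153,.988,0]);UX=np.array([.988,.153,0])
SC=np.array([.5202,-.0849,0]);HA=np.array([.5042,.0200,0])
def tool(s=None):
    s=s or state();q=np.array(s['eef_rot']);return s['ee_pos'],Ro.from_quat(q[[1,2,3,0]]).as_matrix(),s
def to(target,yawdeg=98.8):
    p,R,s=tool();sh=R.T@(np.array(target)-p)
    t=np.radians(yawdeg);x=np.array([np.cos(t),np.sin(t),0]);z=np.array([0,0,-1.]);Rt=np.c_[x,np.cross(z,x),z]
    rv=Ro.from_matrix(R.T@Rt).as_rotvec(degrees=True)
    print('shift mm',np.round(sh*1000,1),'turn',np.round(rv,2),'clock',round(s['clock'],2))
def st():
    p,R,s=tool()
    print('t',round(s['clock'],2),'p',np.round(p*1000,1),'yaw',round(np.degrees(np.arctan2(R[1,0],R[0,0])),2),'F(ux,uy,z)',np.round([s['contact_force']@UX,s['contact_force']@UY,s['contact_force'][2]],2),'M',np.round(s['moment'],3),'open',round(s['opening']*1000,1),'q7',round(s['q'][6],2))
E
python3 - <<'E'
from h import *
import workcell
print(grip_point_offset if 'grip_point_offset' in globals() else [n for n in dir(workcell) if n[0]!='_'])
p,R,s=tool();m=camera_model('wrist')['extrinsics'];print('cam in tool',R.T@(-m[:3,:3].T@m[:3,3]-p))
st();to([.5202,-.0849,.235])
E
```

```text
0.0187
cam in tool [ 0.08029281  0.00038192 -0.14149154]
t 0.15 p [ 282.6 -667.   230.4] yaw 22.97 F(ux,uy,z) [ 0.38 -0.53 -0.06] M [-0.005  0.044  0.014] open 85.6 q7 -0.03
shift mm [ 445.9 -443.2   -3.9] turn [-9.000e-02 -6.000e-02 -7.583e+01] clock 0.15
```

```bash
python3 -m creep '[[70,0.035,-0.035,-0.015,0,0,-8],[70,0.07,-0.07,-0.015,0,0,-16],[70,0.105,-0.105,-0.015,0,0,-24],[70,0.14,-0.14,-0.015,0,0,-32],[70,0.175,-0.175,-0.015,0,0,-40],[70,0.21,-0.21,-0.015,0,0,-48],[70,0.245,-0.245,-0.015,0,0,-56],[70,0.28,-0.28,-0.015,0,0,-64],[70,0.315,-0.315,-0.015,0,0,-72],[70,0.35,-0.35,-0.01,0,0,-75.8],[70,0.385,-0.385,-0.01,0,0,-75.8],[70,0.42,-0.42,-0.004,0,0,-75.8]]' 30; python3 - <<'E'
from h import *
st();to([.5202,-.0849,.20])
E
```

```text
clock: 1.35
ee_pos: [0.5065, -0.1153, 0.2357]
eef_rot: [0.001, 0.651, 0.759, 0.0]
contact_force: [1.2, -1.1, -0.3]
opening: 0.0597
t 1.35 p [ 506.5 -115.3  235.7] yaw 98.74 F(ux,uy,z) [ 0.98 -1.23 -0.34] M [ 0.012 -0.054 -0.017] open 59.7 q7 0.09
shift mm [28.  18.1 35.7] turn [ 0.08  0.04 -0.06] clock 1.35
```

```bash
python3 -m creep '[[70,0.014,0.009,0.018,0,0,0],[70,0.028,0.018,0.0357,0,0,0],[70,0.028,0.018,0.0357,0,0,0],[70,0.028,0.018,0.0357,0,0,0]]'; python3 - <<'E'
from h import *
st()
m=camera_model('wrist');p,d=capture('wrist');cv2.imwrite('pics/w1.png',p[:,:,::-1]);np.save('pics/w1d.npy',d)
print(proj(m,[.5202,-.0849,.14]),proj(m,[.5042,.02,.072]))
F=[]
E
```

```text
clock: 1.75
ee_pos: [0.5187, -0.0869, 0.1994]
eef_rot: [-0.0, 0.651, 0.759, -0.001]
contact_force: [-0.4, -0.1, 0.0]
opening: 0.0598
t 1.75 p [518.7 -86.9 199.4] yaw 98.79 F(ux,uy,z) [-0.41  0.    0.04] M [-0.042 -0.006  0.01 ] open 59.8 q7 -0.01
[275.24236872 234.21413657] [275.40970101  68.12347556]
```

View pics/w1.png

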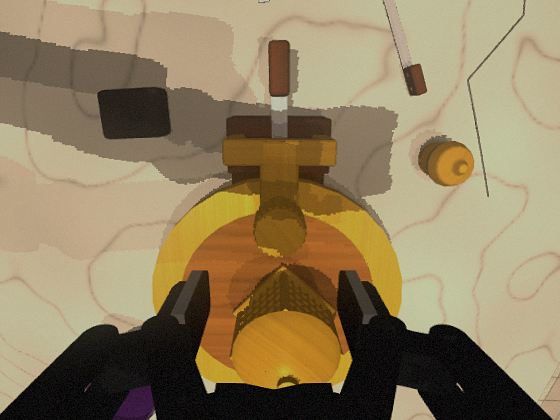

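Wrist view: the screw head is near (280,230) and the handle near (279,68), each about 4 px (roughly 2.5 mm) right of where the top camera predicts. I check both against the wrist and side depth.

```bash
cat >> h.py <<'E'
def cloud(m,d):
    H,W=d.shape
    uv=np.stack(np.meshgrid(np.arange(W),np.arange(H)),-1).reshape(-1,1,2).astype(float)
    p=cv2.undistortPoints(uv,m['K'],m['dist'])[:,0];E=m['extrinsics']
    return ((np.c_[p[:,0],-p[:,1],-np.ones(len(p))]*d.reshape(-1,1)-E[:3,3])@E[:3,:3]).reshape(H,W,3)
def blob(Z,zlo,zhi,seed):
    k=((Z>zlo)&(Z<zhi)).astype(np.uint8);n,l=cv2.connectedComponents(k,connectivity=4)
    return l==l[seed[1],seed[0]]
E
python3 - <<'E'
from h import *
for n,f,sc,ha in [('wrist','w1',(281,228),(279,68)),('side','side0',(274,206),None),('top','top0',(301,228),(239,241))]:
    P=cloud(camera_model(n),np.load(f'pics/{f}d.npy'));Z=P[...,2]
    k=blob(Z,.134,.146,sc);c,r=cv2.minEnclosingCircle(P[k][:,:2].astype(np.float32));print(n,'screw',np.round(c,4),round(r,4),np.median(Z[k]),k.sum(),P[k].mean(0))
    if ha:
        k=blob(Z,.064,.082,ha);print('handle',cv2.minAreaRect(P[k][:,:2].astype(np.float32)),np.median(Z[k]))
E
```

```text
wrist screw [ 0.5231 -0.0853] 0.0181 0.13919690717442412 2146 [ 0.52310928 -0.08393897  0.13902147]
handle ((0.5071911215782166, 0.020190643146634102), (0.015538797713816166, 0.03989562764763832), 9.849813461303711) 0.0706549174100056
side screw [ 0.5203 -0.0859] 0.0179 0.13984398335453901 214 [ 0.51933043 -0.08845647  0.13933362]
top screw [ 0.5206 -0.085 ] 0.0178 0.14050362546962408 378 [ 0.52031436 -0.08495316  0.14030758]
handle ((0.5043084621429443, 0.020221581682562828), (0.016243096441030502, 0.0400531031191349), 8.812003135681152) 0.07148723145943534
```

```bash
python3 - <<'E'
from h import *
to([.5212,-.0851,.110])
E
```

```text
shift mm [ 2.3  2.6 89.9] turn [-0.02  0.04 -0.1 ] clock 1.8
```

```bash
python3 -m creep '[[70,0.0023,0.0026,0.03,0,0,0],[70,0.0023,0.0026,0.06,0,0,0],[70,0.0023,0.0026,0.09,0,0,0],[70,0.0023,0.0026,0.09,0,0,0],[46,0.0023,0.0026,0.09,0,0,0],[46,0.0023,0.0026,0.09,0,0,0],[46,0.0023,0.0026,0.09,0,0,0]]'; python3 - <<'E'
from h import *
st()
E
python3 -m creep '[[30,0,0,0,0,0,0],[30,0,0,0,0,0,0],[30,0,0,0,0,0,0],[30,0,0,0,0,0,0]]' 20
python3 - <<'E'
from h import *
st()
E
```

```text
clock: 2.5
ee_pos: [0.5227, -0.0843, 0.1113]
eef_rot: [0.001, 0.651, 0.759, 0.001]
contact_force: [0.7, 0.7, 0.8]
opening: 0.0394
t 2.5 p [522.7 -84.3 111.3] yaw 98.72 F(ux,uy,z) [0.8  0.57 0.84] M [0.003 0.018 0.041] open 39.4 q7 -0.1
clock: 2.9
ee_pos: [0.5224, -0.0842, 0.1112]
eef_rot: [0.001, 0.651, 0.759, 0.0]
contact_force: [-1.4, -0.8, 6.7]
opening: 0.0337
t 2.9 p [522.4 -84.2 111.2] yaw 98.75 F(ux,uy,z) [-1.47 -0.6   6.74] M [-0.084  0.251 -0.058] open 33.7 q7 -0.1
```

```bash
python3 -m creep '[[30,0,0,0,0,0,6],[30,0,0,0,0,0,12],[30,0,0,0,0,0,18],[30,0,0,0,0,0,24],[30,0,0,0,0,0,30],[30,0,0,0,0,0,34],[30,0,0,0,0,0,34],[30,0,0,0,0,0,34]]'
python3 - <<'E'
from h import *
st()
E
python3 -m creep '[[70,0,0,0,0,0,34],[70,0,0,0,0,0,34],[70,0,0,-0.03,0,0,30],[70,0,0,-0.07,0,0,24],[70,0,0,-0.07,0,0,16],[70,0,0,-0.07,0,0,8],[70,0,0,-0.07,0,0,0],[70,0,0,-0.07,0,0,0]]' 20
python3 - <<'E'
from h import *
st(); to([.506,.0205,.0393])
E
```

```text
clock: 3.7
ee_pos: [0.5224, -0.0842, 0.1112]
eef_rot: [0.001, 0.845, 0.535, 0.001]
contact_force: [-0.9, -0.9, 7.3]
opening: 0.0335
t 3.7 p [522.4 -84.2 111.2] yaw 64.74 F(ux,uy,z) [-1.01 -0.72  7.3 ] M [-0.107  0.251 -0.052] open 33.5 q7 -0.53
clock: 4.5
ee_pos: [0.5216, -0.0839, 0.1803]
eef_rot: [0.0, 0.844, 0.536, 0.001]
contact_force: [-0.4, -0.3, -0.3]
opening: 0.0599
t 4.5 p [521.6 -83.9 180.3] yaw 64.76 F(ux,uy,z) [-0.49 -0.24 -0.31] M [ 0.002 -0.028  0.005] open 59.9 q7 -0.48
shift mm [ 87.6 -58.8 141. ] turn [ 7.000e-02 -3.000e-02 -3.404e+01] clock 4.5
```

```bash
python3 -m creep '[[60,0.022,-0.015,0.01,0,0,-8],[60,0.044,-0.030,0.02,0,0,-16],[60,0.066,-0.045,0.05,0,0,-24],[60,0.0876,-0.0588,0.08,0,0,-32],[60,0.0876,-0.0588,0.1,0,0,-34],[60,0.0876,-0.0588,0.1,0,0,-34],[60,0.0876,-0.0588,0.1,0,0,-34]]' 20
python3 - <<'E'
from h import *
st()
P,d=capture('wrist');cv2.imwrite('pics/w2.png',P[:,:,::-1])
st(); to([.506,.0205,.0393])
E
```

```text
clock: 5.2
ee_pos: [0.5058, 0.02, 0.0798]
eef_rot: [0.0, 0.652, 0.758, -0.0]
contact_force: [0.2, 0.1, 0.4]
opening: 0.0514
t 5.2 p [505.8  20.   79.8] yaw 98.6 F(ux,uy,z) [0.19 0.09 0.38] M [ 0.004 -0.037  0.041] open 51.4 q7 -0.3
t 5.25 p [506.3  19.8  80.3] yaw 98.59 F(ux,uy,z) [-0.04  0.65 -0.3 ] M [-0.004  0.008 -0.015] open 51.1 q7 -0.3
shift mm [ 0.8 -0.2 41. ] turn [ 0.06  0.04 -0.21] clock 5.25
```

View pics/w2.png

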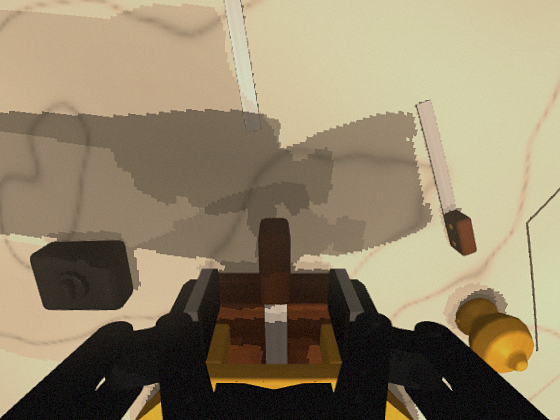

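Wrist view: the handle, at about (274,262), is centred between the fingers (inner edges about 217 and 332), and nothing is in the way below. Going down and pinching.

```bash
python3 -m creep '[[50,0.0005,0,0.02,0,0,-0.2],[40,0.0005,0,0.038,0,0,-0.2],[30,0.0005,0,0.041,0,0,-0.2],[30,0.0005,0,0.041,0,0,-0.2],[30,0.0005,0,0.041,0,0,-0.2],[30,0.0005,0,0.041,0,0,-0.2]]' 20
python3 - <<'E'
from h import *
st()
E
python3 -m creep '[[12,0,0,0,0,0,0],[12,0,0,0,0,0,0],[12,0,0,0,0,0,0],[12,0,0,0,0,0,0]]' 20
python3 - <<'E'
from h import *
st()
E
```

```text
clock: 5.85
ee_pos: [0.5063, 0.0208, 0.0396]
eef_rot: [0.001, 0.65, 0.76, 0.001]
contact_force: [-0.5, -0.2, 0.4]
opening: 0.0255
t 5.85 p [506.3  20.8  39.6] yaw 98.92 F(ux,uy,z) [-0.48 -0.12  0.4 ] M [ 0.021 -0.026 -0.039] open 25.5 q7 -0.34
clock: 6.25
ee_pos: [0.5062, 0.0209, 0.0393]
eef_rot: [0.001, 0.65, 0.76, 0.0]
contact_force: [-0.5, -0.5, 6.4]
opening: 0.0157
t 6.25 p [506.2  20.9  39.3] yaw 98.95 F(ux,uy,z) [-0.61 -0.4   6.36] M [-0.224  0.032 -0.005] open 15.7 q7 -0.34
```

```bash
python3 -m creep '[[12,0,0,-0.001,0,0,0],[12,0,0,-0.001,0,0,0],[12,0,0,-0.001,0,0,0]]' 20
python3 - <<'E'
from h import *
st()
E
```

```text
clock: 6.55
ee_pos: [0.5056, 0.0209, 0.0395]
eef_rot: [-0.0, 0.65, 0.76, 0.0]
contact_force: [0.4, -0.4, -0.2]
opening: 0.0158
t 6.55 p [505.6  20.9  39.5] yaw 98.98 F(ux,uy,z) [ 0.37 -0.44 -0.23] M [-0.043 -0.1    0.033] open 15.8 q7 -0.33
```

```bash
for i in 1 2 3 4; do python3 -m creep '[[12,0.0004,0,0,0,0,0],[12,0.0008,0,0,0,0,0]]' >/dev/null; python3 -c "
from h import *
st()"; done
```

```text
t 6.75 p [505.4  21.3  39.5] yaw 98.94 F(ux,uy,z) [ 1.12 -1.33 -0.36] M [-0.243 -0.141  0.073] open 15.8 q7 -0.34
t 6.95 p [505.   22.3  39.5] yaw 98.94 F(ux,uy,z) [ 0.6  -0.81 -0.78] M [-0.232 -0.049  0.005] open 16.0 q7 -0.34
t 7.15 p [504.8  23.2  39.5] yaw 98.96 F(ux,uy,z) [-1.21 -1.32 -0.79] M [-0.166 -0.013 -0.022] open 16.0 q7 -0.34
t 7.35 p [504.8  24.1  39.5] yaw 98.96 F(ux,uy,z) [-0.66 -1.93 -0.55] M [-0.193  0.025 -0.01 ] open 15.7 q7 -0.34
```

```bash
for i in 1 2 3; do python3 -m creep '[[12,-0.0005,0,0,0,0,0],[12,-0.001,0,0,0,0,0]]' >/dev/null; python3 -c "
from h import *
st()"; done
python3 -m creep '[[30,0,0,0,0,0,0],[30,0,0,0,0,0,0],[30,0,0,0,0,0,0],[40,0,0,-0.03,0,0,0],[50,0,0,-0.07,0,0,0],[60,0,0,-0.11,0,0,0],[65,0,0,-0.14,0,0,0],[65,0,0,-0.14,0,0,0]]' >/dev/null;  python3 -c "
from h import *
st();to([.5224,-.0842,.111])"
```

```text
t 7.55 p [505.   24.   39.6] yaw 99.0 F(ux,uy,z) [-0.27  0.47 -0.49] M [ 0.28   0.097 -0.054] open 15.6 q7 -0.34
t 7.75 p [505.5  22.6  39.6] yaw 99.0 F(ux,uy,z) [1.05 0.94 0.06] M [ 0.3    0.053 -0.052] open 15.6 q7 -0.34
t 7.95 p [505.7  21.2  39.6] yaw 98.97 F(ux,uy,z) [ 0.12  1.16 -1.8 ] M [0.292 0.096 0.013] open 15.5 q7 -0.33
t 8.75 p [508.4  21.4 183.6] yaw 98.93 F(ux,uy,z) [ 0.6  -0.05 -0.71] M [ 0.052 -0.072 -0.022] open 55.3 q7 -0.21
shift mm [-106.4   -3.2   72.6] turn [0.5  0.05 0.13] clock 8.75
```

```bash
python3 -m creep '[[65,-0.035,-0.001,0,0,0,0],[65,-0.07,-0.002,0,0,0,0],[65,-0.1064,-0.0032,0,0,0,0],[65,-0.1064,-0.0032,0.03,0,0,0],[60,-0.1064,-0.0032,0.06,0,0,0],[50,-0.1064,-0.0032,0.0726,0,0,0],[44,-0.1064,-0.0032,0.0726,0,0,0],[44,-0.1064,-0.0032,0.0726,0,0,0]]' 20 >/dev/null;  python3 -c "
from h import *
st();to([.5224,-.0842,.111])"
```

```text
t 9.55 p [520.4 -83.8 107. ] yaw 99.03 F(ux,uy,z) [ 3.32 -0.06 -2.25] M [ 0.107 -0.644 -0.025] open 37.5 q7 -0.07
shift mm [-0.8  2.  -4. ] turn [ 0.12 -0.02  0.23] clock 9.55
```

```bash
python3 -m creep '[[46,0,0.002,-0.004,0,0,0],[46,-0.0006,0.002,-0.004,0,0,0],[30,-0.0006,0.002,-0.004,0,0,0],[30,-0.0006,0.002,-0.004,0,0,0],[30,-0.0006,0.002,-0.004,0,0,0]]' 20 >/dev/null;  python3 -c "
from h import *
st()"; python3 -m creep '[[30,0,0,0,0,0,5],[30,0,0,0,0,0,10],[30,0,0,0,0,0,15],[30,0,0,0,0,0,20],[30,0,0,0,0,0,23],[30,0,0,0,0,0,23],[30,0,0,0,0,0,23]]' >/dev/null; python3 -c "
from h import *
st()"; python3 -m creep '[[60,0,0,0,0,0,0],[60,0,0,0,0,0,0],[65,0,0,0,0,0,0],[65,0,0,-0.04,0,0,0],[65,0,0,-0.07,0,0,-8],[65,0,0,-0.07,0,0,-16],[65,0,0,-0.07,0,0,-23],[65,0,0,-0.07,0,0,-23]]' 20 >/dev/null;  python3 -c "
from h import *
st();to([.506,.0205,.0403])"
```

```text
t 10.05 p [522.4 -84.5 112.2] yaw 98.99 F(ux,uy,z) [ 2.16 -0.31  6.43] M [ 0.163 -0.282 -0.009] open 33.0 q7 -0.06
t 10.75 p [522.3 -84.5 112.2] yaw 75.96 F(ux,uy,z) [1.72 0.39 7.57] M [ 0.139 -0.258 -0.106] open 33.4 q7 -0.35
t 11.55 p [520.3 -85.1 180.9] yaw 98.93 F(ux,uy,z) [ 0.25  0.35 -0.03] M [-0.004  0.014  0.025] open 55.6 q7 0.01
shift mm [106.5   2.4 140.6] turn [-0.05 -0.02  0.13] clock 11.55
```

```bash
python3 -m creep '[[60,0.035,0.001,0,0,0,0],[55,0.07,0.002,0.02,0,0,0],[50,0.1065,0.0024,0.05,0,0,0],[45,0.1065,0.0024,0.09,0,0,0],[35,0.1065,0.0024,0.125,0,0,0],[30,0.1065,0.0024,0.1406,0,0,0],[30,0.1065,0.0024,0.1406,0,0,0],[30,0.1065,0.0024,0.1406,0,0,0]]' 20 >/dev/null;  python3 -c "
from h import *
st()
to([.506,.0205,.0403])"
```

```text
t 12.35 p [506.5  20.8  40.2] yaw 98.89 F(ux,uy,z) [ 0.67 -1.09 -0.27] M [ 0.005 -0.003  0.006] open 25.4 q7 -0.33
shift mm [-0.2 -0.5 -0.1] turn [-0.07  0.01  0.09] clock 12.35
```

```bash
python3 -m creep '[[12,0,0,0,0,0,0],[12,0,0,0,0,0,0],[12,0,0,-0.001,0,0,0],[12,0,0,-0.001,0,0,0],[12,0,0,-0.001,0,0,0]]' 20 >/dev/null;  python3 -c "
from h import *
st()"; for i in 1 2 3 4; do python3 -m creep '[[12,0.0004,0,0,0,0,0],[12,0.0008,0,0,0,0,0]]' >/dev/null; python3 -c "
from h import *
st()"; done
```

```text
t 12.85 p [506.7  20.6  41.7] yaw 98.93 F(ux,uy,z) [-0.48 -0.74 -1.88] M [ 0.054  0.141 -0.084] open 15.8 q7 -0.33
t 13.05 p [506.7  20.6  41.4] yaw 98.92 F(ux,uy,z) [ 0.86 -3.53 -2.96] M [-0.576 -0.013 -0.037] open 15.6 q7 -0.33
t 13.25 p [506.6  20.8  41.4] yaw 98.9 F(ux,uy,z) [ 0.05 -5.85 -2.5 ] M [-1.126 -0.13   0.021] open 15.4 q7 -0.33
t 13.45 p [506.5  21.5  41.4] yaw 98.89 F(ux,uy,z) [ 1.06 -6.72 -3.06] M [-1.126 -0.184 -0.014] open 15.7 q7 -0.33
t 13.65 p [506.5  22.2  41.4] yaw 98.89 F(ux,uy,z) [-0.04 -5.41 -2.67] M [-1.128 -0.137 -0.016] open 16.0 q7 -0.34
```

```bash
python3 -m creep '[[12,0,0,0.0005,0,0,0],[12,0,0,0.0005,0,0,0]]' >/dev/null;  python3 -c "
from h import *
st()"; for i in 1 2 3; do python3 -m creep '[[12,0.0004,0,0,0,0,0],[12,0.0008,0,0,0,0,0]]' >/dev/null; python3 -c "
from h import *
st()"; done;  for i in 1 2 3 4 5; do python3 -m creep '[[12,-0.0005,0,0,0,0,0],[12,-0.001,0,0,0,0,0]]' >/dev/null; python3 -c "
from h import *
st()"; done
```

```text
t 13.85 p [506.5  22.3  41.1] yaw 98.89 F(ux,uy,z) [-0.87 -5.44  0.49] M [-1.166 -0.068 -0.044] open 15.6 q7 -0.34
t 14.05 p [506.5  22.4  41.1] yaw 98.86 F(ux,uy,z) [-0.72 -7.63 -0.05] M [-1.504 -0.218 -0.023] open 15.7 q7 -0.34
t 14.25 p [506.4  23.1  41.1] yaw 98.85 F(ux,uy,z) [ 0.53 -6.68  0.72] M [-1.388 -0.184  0.006] open 15.7 q7 -0.34
t 14.45 p [506.3  23.9  41.1] yaw 98.85 F(ux,uy,z) [-0.09 -6.72 -0.51] M [-1.419 -0.204 -0.035] open 15.4 q7 -0.34
t 14.65 p [506.3  24.   41.1] yaw 98.89 F(ux,uy,z) [-0.36 -4.72  1.14] M [-1.067 -0.097 -0.057] open 15.6 q7 -0.34
t 14.85 p [506.3  24.   41.1] yaw 98.94 F(ux,uy,z) [-0.28 -4.07  2.43] M [-1.061  0.102 -0.108] open 15.6 q7 -0.34
t 15.05 p [506.3  24.   41. ] yaw 98.98 F(ux,uy,z) [-1.57 -1.38  3.38] M [-0.747  0.147 -0.146] open 15.8 q7 -0.34
t 15.25 p [506.3  24.   41. ] yaw 99.03 F(ux,uy,z) [-1.17  1.41  3.47] M [-0.068  0.343 -0.234] open 15.7 q7 -0.33
t 15.45 p [506.3  23.9  40.9] yaw 99.08 F(ux,uy,z) [-2.3   5.24  4.95] M [ 0.838  0.643 -0.214] open 15.5 q7 -0.33
```

```bash
for i in 1 2 3; do python3 -m creep '[[12,-0.0006,0,-0.0002,0,0,0],[12,-0.0012,0,-0.0003,0,0,0]]' >/dev/null; python3 -c "
from h import *
st()"; done
python3 -m creep '[[30,0,0,0,0,0,0],[30,0,0,0,0,0,0],[30,0,0,0,0,0,0],[40,0,0,-0.03,0,0,0],[50,0,0,-0.07,0,0,0],[60,0,0,-0.11,0,0,0],[65,0,0,-0.14,0,0,0],[65,0,0,-0.14,0,0,0]]' >/dev/null;  python3 -c "
from h import *
st();to([.5224,-.0842,.111])"
```

```text
t 15.65 p [506.3  23.8  41.2] yaw 99.13 F(ux,uy,z) [-2.08  8.09  3.55] M [ 1.277  0.694 -0.3  ] open 15.7 q7 -0.33
t 15.85 p [506.6  23.1  41.3] yaw 99.19 F(ux,uy,z) [-0.82  7.83  1.1 ] M [ 1.245  0.53  -0.126] open 15.7 q7 -0.33
t 16.05 p [507.2  21.8  41.5] yaw 99.2 F(ux,uy,z) [-1.74  6.74  0.88] M [ 1.226  0.375 -0.112] open 15.9 q7 -0.33
t 16.85 p [510.4  17.7 185.8] yaw 98.91 F(ux,uy,z) [ 0.37 -0.03 -0.33] M [ 0.013 -0.017  0.03 ] open 55.5 q7 -0.2
shift mm [-102.5   -4.7   74.9] turn [0.53 0.07 0.11] clock 16.85
```

```bash
python3 -m creep '[[65,-0.035,-0.001,0,0,0,0],[65,-0.07,-0.002,0,0,0,0],[65,-0.1025,-0.0047,0,0,0,0],[65,-0.1025,-0.0047,0.02,0,0,0],[65,-0.1025,-0.0047,0.04,0,0,0],[65,-0.1025,-0.0047,0.04,0,0,0]]' 20 >/dev/null;  python3 -c "
from h import *
st();to([.5224,-.0842,.112],95)"
```

```text
t 17.45 p [515.9 -84.9 138.8] yaw 98.9 F(ux,uy,z) [-0.51  0.47 -0.52] M [0.073 0.051 0.037] open 55.3 q7 -0.04
shift mm [-0.4  6.7 26.8] turn [-0.38 -0.06  3.9 ] clock 17.45
```

```bash
python3 -m creep '[[65,0,0.006,0.005,-0.3,0,0],[65,0,0.0065,0.025,-0.3,0,0],[60,0,0.0065,0.0268,-0.3,0,0],[55,0,0.0065,0.0268,-0.3,0,0]]' 20 >/dev/null;  python3 -c "
from h import *
st();to([.5224,-.0842,.112])"
```

```text
t 17.85 p [525.1 -82.7 115.1] yaw 99.01 F(ux,uy,z) [ 0.1  -0.25 -0.03] M [-0.052  0.017  0.01 ] open 46.8 q7 -0.06
shift mm [-1.  -2.9  3.1] turn [ 0.28 -0.01  0.21] clock 17.85
```

```bash
python3 -m creep '[[50,-0.001,-0.0026,0.002,0,0,0],[46,-0.001,-0.0026,0.002,0,0,0],[46,-0.001,-0.0026,0.002,0,0,0]]' 20 >/dev/null;  python3 -c "
from h import *
st();to([.5224,-.0842,.112])"; python3 -m creep '[[30,0,0,0,0,0,0],[30,0,0,0,0,0,0],[30,0,0,0,0,0,0],[30,0,0,0,0,0,0]]' 20 >/dev/null;  python3 -c "
from h import *
st()"; python3 -m creep '[[30,0,0,0,0,0,-2],[30,0,0,0,0,0,-5],[30,0,0,0,0,0,-7],[30,0,0,0,0,0,-7],[30,0,0,0,0,0,-7]]' >/dev/null; python3 -c "
from h import *
st()"
```

```text
t 18.15 p [522.7 -84.7 113.5] yaw 98.95 F(ux,uy,z) [ 0.43  0.56 -0.14] M [-0.02  -0.04  -0.019] open 38.8 q7 -0.06
shift mm [ 0.5 -0.3  1.5] turn [0.35 0.02 0.15] clock 18.15
t 18.55 p [522.6 -84.6 113.6] yaw 98.96 F(ux,uy,z) [-1.85 -0.43  6.09] M [-0.037  0.419 -0.009] open 33.3 q7 -0.06
t 19.05 p [522.6 -84.7 113.6] yaw 105.98 F(ux,uy,z) [-1.16  0.84  5.75] M [-0.091  0.44   0.087] open 33.3 q7 0.03
```

Backed off 7.0 degrees. Releasing and going back to the handle for the proof draw.

```bash
python3 -m creep '[[60,0,0,0,0,0,0],[60,0,0,0,0,0,0],[65,0,0,0,0,0,0],[65,0,0,-0.04,0,0,0],[65,0,0,-0.07,0,0,7],[65,0,0,-0.07,0,0,7],[65,0,0,-0.07,0,0,7]]' 20 >/dev/null;  python3 -c "
from h import *
st();to([.5063,.0205,.0403])"
```

```text
t 19.75 p [522.5 -84.6 183.4] yaw 99.01 F(ux,uy,z) [-0.3  -0.52  0.48] M [-0.     0.011  0.006] open 55.5 q7 -0.0
shift mm [106.5  -0.5 143.1] turn [0.37 0.04 0.21] clock 19.75
```

```bash
python3 -m creep '[[60,0.035,0,0,0,0,0],[55,0.07,0,0.02,0,0,0],[50,0.1065,-0.0005,0.05,0.3,0,0],[45,0.1065,-0.0005,0.09,0.3,0,0],[40,0.1065,-0.0005,0.12,0.3,0,0],[40,0.1065,-0.0005,0.12,0.3,0,0]]' 20 >/dev/null;  python3 -c "
from h import *
st()
P,d=capture('wrist');cv2.imwrite('pics/w3.png',P[:,:,::-1])
to([.5063,.0205,.0408])"
```

```text
t 20.35 p [501.6  20.7  58.7] yaw 99.11 F(ux,uy,z) [-0.  -0.5 -0.7] M [-0.046 -0.02   0.028] open 34.0 q7 -0.34
shift mm [-0.6  3.2 19.8] turn [-0.39 -0.01  0.24] clock 20.4
```

View pics/w3.png

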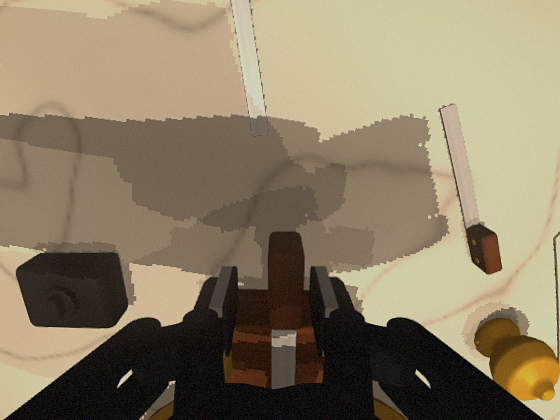

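The handle at (286,265) sits about 3 mm right of the finger centre (274), which matches the computed +3.2 mm. Correcting before I descend.

```bash
python3 -m creep '[[40,0,0.0035,0,-0.2,0,0],[40,0,0.0035,0.01,-0.2,0,0],[35,0,0.0035,0.0195,-0.2,0,0],[30,0,0.0035,0.0195,-0.2,0,0],[30,0,0.0035,0.0195,-0.2,0,0]]' 20 >/dev/null;  python3 -c "
from h import *
st()
to([.5065,.0208,.0408])"
```

```text
t 20.9 p [509.1  21.   43.5] yaw 98.96 F(ux,uy,z) [-0.26 -0.29  0.25] M [ 0.002 -0.011  0.049] open 25.7 q7 -0.35
shift mm [ 0.2 -2.6  2.7] turn [0.19 0.01 0.16] clock 20.9
```

```bash
python3 -m creep '[[30,0,-0.0025,0.0025,0,0,0],[30,0,-0.0025,0.0025,0,0,0],[30,0,-0.0025,0.0025,0,0,0]]' 20 >/dev/null;  python3 -c "
from h import *
st()"; python3 -m creep '[[12,0,0,0,0,0,0],[12,0,0,0,0,0,0],[12,0,0,-0.0007,0,0,0],[12,0,0,-0.0007,0,0,0],[12,0,0,-0.0007,0,0,0]]' 20 >/dev/null;  python3 -c "
from h import *
st()"
```

```text
t 21.2 p [506.6  20.8  41.1] yaw 98.97 F(ux,uy,z) [-0.11  0.26  0.01] M [-0.01  -0.016 -0.031] open 26.1 q7 -0.36
t 21.7 p [507.   20.8  41.6] yaw 98.97 F(ux,uy,z) [ 0.43 -0.62 -2.31] M [ 0.112 -0.245  0.1  ] open 15.7 q7 -0.36
```

Lift is −2.3 N, so I ease it off and then draw.

```bash
python3 -m creep '[[12,0,0,0.0004,0,0,0],[12,0,0,0.0004,0,0,0]]' >/dev/null;  python3 -c "
from h import *
st()"; for i in 1 2 3 4 5 6; do python3 -m creep '[[12,0.0004,0,0,0,0,0],[12,0.0008,0,0,0,0,0]]' >/dev/null; python3 -c "
from h import *
st()"; done
```

```text
t 21.9 p [507.   20.9  41.3] yaw 98.98 F(ux,uy,z) [ 0.83 -1.28 -1.81] M [ 0.009 -0.194  0.168] open 15.6 q7 -0.36
t 22.1 p [506.9  20.9  41.3] yaw 98.95 F(ux,uy,z) [ 1.03 -2.75 -2.31] M [-0.457 -0.446  0.17 ] open 15.5 q7 -0.36
t 22.3 p [506.4  21.5  41.2] yaw 98.91 F(ux,uy,z) [ 2.05 -3.09 -2.14] M [-0.538 -0.343  0.082] open 15.4 q7 -0.36
t 22.5 p [506.   22.6  41.2] yaw 98.92 F(ux,uy,z) [ 0.63 -4.1  -1.82] M [-0.706 -0.211  0.113] open 15.9 q7 -0.36
t 22.7 p [505.7  23.5  41.2] yaw 98.93 F(ux,uy,z) [ 0.23 -4.17 -0.77] M [-0.766 -0.162  0.049] open 15.4 q7 -0.36
t 22.9 p [505.6  24.5  41.2] yaw 98.94 F(ux,uy,z) [-0.48 -3.8  -1.64] M [-0.831 -0.062 -0.02 ] open 15.5 q7 -0.36
t 23.1 p [505.6  25.4  41.2] yaw 98.95 F(ux,uy,z) [-0.53 -4.34 -1.71] M [-0.8   -0.044 -0.079] open 15.9 q7 -0.36
```

```bash
python3 -m creep '[[12,0.0003,0,0.0003,0,0,0],[12,0.0006,0,0.0003,0,0,0]]' >/dev/null;  python3 -c "
from h import *
st()"; for i in 1 2 3; do python3 -m creep '[[12,0.0003,0,0,0,0,0],[12,0.0006,0,0,0,0,0]]' >/dev/null; python3 -c "
from h import *
st()"; done
```

```text
t 23.3 p [505.7  25.7  41. ] yaw 98.94 F(ux,uy,z) [-0.26 -4.81  0.02] M [-1.09  -0.041 -0.047] open 15.6 q7 -0.37
t 23.5 p [505.7  26.4  41. ] yaw 98.93 F(ux,uy,z) [-0.53 -4.32 -0.73] M [-1.025 -0.079 -0.066] open 16.3 q7 -0.37
t 23.7 p [505.7  27.2  41. ] yaw 98.95 F(ux,uy,z) [-0.49 -4.54  0.9 ] M [-1.078 -0.036 -0.066] open 15.9 q7 -0.37
t 23.9 p [505.7  27.9  41. ] yaw 98.97 F(ux,uy,z) [-0.06 -4.36 -0.62] M [-1.061 -0.056 -0.011] open 15.8 q7 -0.37
```

```bash
for i in 1 2 3 4 5; do python3 -m creep '[[12,-0.0005,0,-0.0001,0,0,0],[12,-0.001,0,-0.0001,0,0,0]]' >/dev/null; python3 -c "
from h import *
st()"; done
```

```text
t 24.1 p [505.7  27.9  41.1] yaw 99.0 F(ux,uy,z) [-0.1  -1.52  0.34] M [-0.441  0.123 -0.079] open 15.9 q7 -0.37
t 24.3 p [505.7  27.9  41.2] yaw 99.05 F(ux,uy,z) [-1.29  2.25  0.96] M [ 0.269  0.412 -0.203] open 16.0 q7 -0.36
t 24.5 p [505.8  27.6  41.3] yaw 99.1 F(ux,uy,z) [-2.08  5.37  0.85] M [ 0.919  0.448 -0.117] open 15.4 q7 -0.36
t 24.7 p [506.3  26.6  41.4] yaw 99.12 F(ux,uy,z) [-1.01  5.74  0.42] M [ 0.978  0.354 -0.11 ] open 15.4 q7 -0.36
t 24.9 p [506.8  24.9  41.5] yaw 99.1 F(ux,uy,z) [-0.05  4.16 -1.26] M [1.004 0.243 0.008] open 15.4 q7 -0.36
```

```bash
python3 -m creep '[[30,0,0,0,0,0,0],[30,0,0,0,0,0,0],[30,0,0,0,0,0,0],[30,0,0,-0.03,0,0,0],[40,0,0,-0.07,0,0,0],[60,0.02,0,-0.11,0,0,0],[60,0.04,0,-0.15,0,0,0],[60,0.06,0,-0.18,0,0,0],[60,0.08,0,-0.2,0,0,0],[60,0.1,0,-0.2,0,0,0],[60,0.1,0,-0.2,0,0,0]]' >/dev/null;  python3 - <<'E'
from h import *
st()
for n in ['wrist','side','top']:
    m=camera_model(n);p,d=capture(n);cv2.imwrite(f'pics/{n}9.png',p[:,:,::-1]);np.save(f'pics/{n}9d.npy',d)
c=cv2.imread('pics/side9.png')[180:290,190:350];cv2.imwrite('pics/side9c.png',cv2.resize(c,None,fx=5,fy=5))
E
```

```text
t 26.0 p [490.2 124.2 242.7] yaw 99.19 F(ux,uy,z) [ 0.78 -0.42 -0.59] M [-0.023  0.025  0.002] open 51.0 q7 -0.37
```

View pics/wrist9.png

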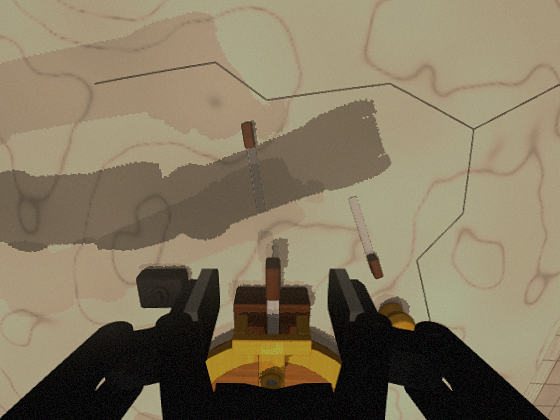

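View pics/side9c.png

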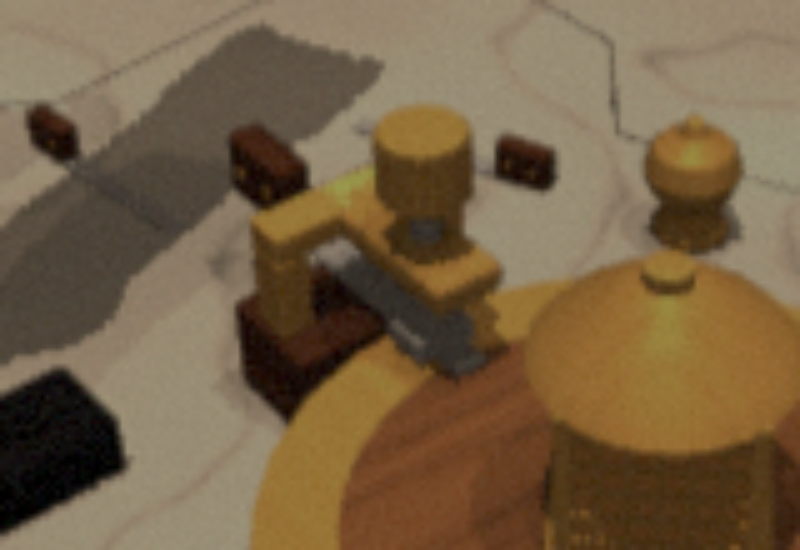

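View pics/top9.png

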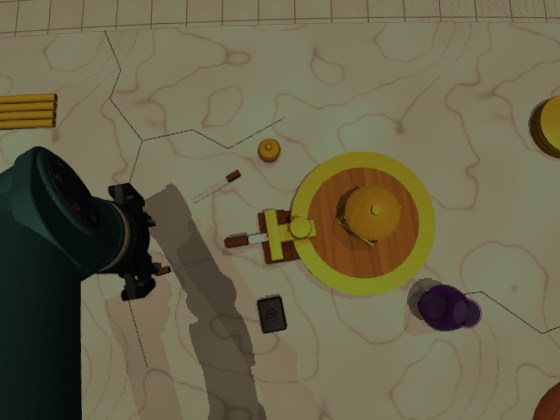

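Nothing else has moved: lantern (372,213), finial (269,150), switch (272,314) and chimney (445,305) are where they started. The blade still lies in the gap with its tip past the shoe. I measure the blade's net shift once, then hand in.

```bash
python3 - <<'E'
from h import *
for f in ['top0','top9']:
    P=cloud(camera_model('top'),np.load(f'pics/{f}d.npy'));Z=P[...,2]
    k=blob(Z,.06,.085,(238,241));r=cv2.minAreaRect(P[k][:,:2].astype(np.float32));print(f,r,np.median(Z[k]))
finish_job();print('done')
E
```

```text
top0 ((0.5043084621429443, 0.020221581682562828), (0.016243096441030502, 0.0400531031191349), 8.812003135681152) 0.07145258684334194
top9 ((0.5044604539871216, 0.025632625445723534), (0.016072114929556847, 0.03991496190428734), 7.966999053955078) 0.07182040137702606
the job is handed in; nothing more can be done
done
```

The thumbscrew is set so the blade slides with a pull of about 4.5 to 5 N. I handed the job in at about 26 s of the 72 s allowed.

**Turning:**
1. A first clockwise turn of 34° left a drag of only about 1.1 N, so the shoe was at most barely touching.
2. A further 23° gave about 6.8 N, a squeeze of roughly 5.3 N.
3. I then backed the screw off 7.0° to get nearer 5 N. The squeeze is now about 3.5 N by the drag, or about 4 N reckoned from the turn back, inside the 2 to 7 N range. My estimate never passed about 5.5 N, far below the crush limit.

**Proof:** after that last turn I drew the blade about 7 mm. It slid steadily at about 4.5 N with the vertical force near zero, or about 5 N by the wrist moment. Pushing it back about 3 mm took about 5 N.

**Final state:** the blade lies flat in the gap, about 5 mm farther out than at the start, with its tip still past the shoe. The gripper is clear of everything, and the lantern, finial, switch and chimney look unmoved in the pictures.

**What did not go cleanly:**
- **First release:** a typing slip kept the wrist turning as the fingers opened, so the screw may have turned a few degrees more than the 34°. The later pull tests cover this.
- **Second approach:** a fingertip brushed the screw head at about 3 N.
- **Cameras:** the wrist camera disagreed with the others by about 2.7 mm. I settled the position by touch, and the gripper closed on the screw and handle with little sideways force.
- **Force readings:** single readings varied by about 0.5 N.

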